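# Hover a new display over the open phone

## Robot

A 6-joint arm with a two-finger parallel gripper is mounted at the origin on the work surface. World frame = base frame: x ahead of the robot, y to its left, z up, the work surface at z = 0. Lengths are in mm, angles in rad, forces in N, time in s.
With the tool pointing down it reaches from about 350 to 875 mm from the base axis. Payload 4.2 kg.
Tool frame: the origin (TCP) lies on the mounting face of the last link; the fingertips stand 173 mm ahead of it and the grasp point (between the pads) lies 155 mm ahead of it (tcp_to_grasp is the distance from the TCP to the grasp point, in mm); z points along the fingers, y is the direction in which the jaws open and shut (so a half turn about z gives the same grasp; the last joint's range is limited). The gripper opens to 85 mm and grips with 20 to 120 N. Pads are 22 mm wide; open, the fingers measure 114 mm over their backs; the gripper's body (76 mm by 85 mm) begins 54 mm behind the grasp point. The pads swing forward as they close: fully open they stand 13 mm farther back than shut.
Start: joints at [-0.983, 0.385, 0.008, 0, -1.194, -0.259], TCP at [201.833, -591.493, 404.712] pointing down, gripper open.
Joint ranges: [-3.14, 3.14], [-1.21, 2.06], [-1.07, 1.41], [-3.16, 2.05], [-2.99, -0.16], [-3.1, 3.1]. Speed limits (rad/s): [2.79, 2.79, 3.14, 3.14, 3.14, 3.14].

## Interface

Orientations are given as a unit quaternion [x, y, z, w].
In Python, from bench import * gives the robot as it stands. The module is installed in compiled form; this text tells all that it offers.
- The arm moves only by the tool apply_moves, never from a script. Its arguments are lists of equal length, an entry for each row: "fingers": the closure, from 0 (fully open) to 1 (shut); "dp": the shift along the world's x, y, z in cm, a list of three; "yaw": the turn about the world's z in degrees. A call has 1 to 10 rows; each row is the pose to reach, as a shift and turn from the pose measured when the call began; what a row does not reach only later rows make up. A row lasts 1/10 s, in which the tool goes at most 50 mm and 8.59 degrees, less where a joint would pass 70% of its speed; a pose out of reach is approached as far as the arm can. A call with a gripper value outside its range is refused whole. The fingers move at their own pace and stop on an object; the grip force is fixed at half the most. Time passes only in rows, so rows that repeat a pose let the fingers close. It gives the time, the measured TCP pose, the force and the opening at its end, in the units of the state.
- read_state(): the state, without advancing time (a new reading comes with each control period).
- get_image(name): name is "side" or "top"; returns a dict with "color" (384x512x3 uint8, blue, green, red), "mtx" (3x3 intrinsics, pixels), "k1" (the pictures are not rectified: a ray, as slopes to the right and down, at radius r is drawn at 1 + k1 r^2 times it, then the intrinsics apply), "camera_from_world" (4x4, takes a point from world to camera coordinates). Camera axes: x right, y down, z forward; pixel columns grow to the right and rows downward; lengths in mm; the calibration is good to about 2 mm. A picture is of the moment at which its call begins. There is no depth.
- job_done(): hands the job in, once; it reports no verdict.
The state is a dict: "clock": time; "joints": joint angles; "joint_vel": joint speeds; "joint_efforts": joint torques, N m; "position": TCP position; "ee_rot": TCP orientation; "contact_force": force on the tool from outside, world axes, zero at the start; "wrist_torque": the same for the moment, N m; "gripper_width": finger opening in mm.
Only numpy, scipy, OpenCV 4.12 (cv2) and the standard library are available. Lean on these libraries where they do the work, as an engineer would, in place of code of your own. Each camera call takes 0.05 s, during which the arm holds its last target. There are 200 camera calls.

## Task

Take the new phone display off the pink pad by the red bar of its lifter, gripping gently (no more than about 40 N), and carry it level over the tops of the screwdrivers in the tool rack to the open phone on the other side. Finish while still holding it, at rest, about 1 cm above the phone's rim, squarely lined up with the phone and top end to top end (green dot to green dot), as if about to lower it in. The display must never touch the phone, its holder or the rack, the robot must not touch the rack or the holder, the display must not be pressed hard into the pad, and the other things on the bench stay where they are.

Things in the scene. Friction and masses are not known exactly. Their poses are not given: they have to be found in the camera images.
- display: the new phone display: flat black glass panel, 146 (x) x 68 (y) x 5 mm, about 0.1 kg, lying loose, face up, on the pink pad, with a lifter fixed on its middle. Origin: centre of the panel's underside; x along its length towards its top end (grey earpiece slit, green dot), z up. At the start its x axis is within 0.5 rad of the world's +x
- bar (a point): centre of the lifter's red grip bar, 42 mm straight above the display's origin. The bar is 60 mm long (display's x), 16 mm thick (y) and reaches from 28 to 56 mm above the display's underside; pinch it across y from above. Below it a thin stem and a blue suction cup (48 mm wide, up to 17 mm above the underside). The lifter does not come off
- display_top (a point): point on the display's underside, 65 mm from its origin along +x, at its top end
- bay (a point): centre of the open phone at the height of its rim: where the display belongs. The phone is an aluminium tray, 152 x 74 mm with 2 mm walls, green board and black battery inside. Its rim is 21 mm above the bench, the highest part of phone and holder. x along the phone towards its top end (two black cameras inside, green dot on the holder), within 0.5 rad of the world's +x; z up
- bay_top (a point): point at rim height 65 mm from the bay's centre along its +x, at the phone's top end
- holder: the grey holder plate, 220 x 140 x 12 mm, with the open phone fixed in it; itself fixed to the bench; origin at the centre of its underside, axes as those of the bay
- pad: pink foam pad, 190 x 110 x 14 mm, fixed, on which the display lies at the start; origin at the centre of its underside. Pad and holder stand on opposite sides of the rack, either way round
- rack: tool rack, fixed: wooden block 290 (x) x 56 (y) x 55 mm with eight coloured screwdriver handles standing in a row along x, their tops 118 mm above the bench. Origin: centre of its underside. It runs away from the robot between pad and phone; its x axis is along its length
- can: black and red compressed-air can, standing, 64 mm diameter, 190 mm tall; loose, to be left alone; origin at its underside
- sponge: pink sponge block, 60 x 45 x 25 mm; loose, to be left alone; origin at its underside
- phone: another phone, closed, lying with its blue back up, 150 x 73 x 9 mm; loose, to be left alone; origin at its underside
- screw_tray: open steel screw tray, 110 x 80 x 20 mm; loose, to be left alone; origin at its underside
- screwdriver: small screwdriver with a red handle, 150 mm, lying down; loose, to be left alone
- battery: flat black phone battery, 90 x 40 x 6 mm; loose, to be left alone; origin at its underside
Not all that is in view belongs to the job. What is shaped like the display but orange or turquoise is not meant.

How it is judged (in metres and radians):
On the way:
1. the display is lifted clear of the pad in the gripper (height (world z) of display above 0.05 m and contact force between the fingers and display above 1 N), for 0.2 s.
At the end, for the whole second after the job is handed in: the gripper still holds the display, at rest and touching nothing else, its underside 4 to 17 mm above the phone's rim, its centre within 6 mm and its top end within 7 mm of the phone's (from above), turned within 0.08 rad of it and level within 0.07 rad (z of display in the frame of bay between 0.004 and 0.017 m and horizontal distance between display and bay below 0.006 m and horizontal distance between display_top and bay_top below 0.007 m and angle between the x axis of display and the x axis of bay, either way round below 0.08 rad and angle between display's own z axis and vertical below 0.07 rad and contact force between the fingers and display above 1 N and linear speed of display below 0.015 m/s and angular speed of display below 0.1 rad/s and contact force between display and holder below 0.2 N and contact force between display and pad below 0.2 N and contact force between display and rack below 0.2 N); the arm keeps its last pose, push and grip.
It fails at once if the lifter gripped too hard (over 50 N a finger, 100 N over both together) or the display pressed into the pad (over 20 N) (contact force between the fingers and display above 100 N or contact force between display and pad above 20 N).
It fails at once if the display touches the phone, its holder or the rack (over 0.3 N), or the robot touches the rack or the holder (over 2 N) (contact force between display and rack above 0.3 N or contact force between display and holder above 0.3 N or contact force between any of the fingers, the arm and rack above 2 N or contact force between any of the fingers, the arm and holder above 2 N).
It fails at once if the display crosses the rack's line lower than the tops of the screwdrivers (y of display in the frame of rack between -0.02 and 0.02 m and height (world z) of display below 0.116 m).
It fails at once if the display is tipped more than 0.3 rad (angle between display's own z axis and vertical above 0.3 rad).
It fails at once if another thing is moved (over 25 mm) (distance of any of can, sponge, phone, screw_tray, screwdriver, battery from where it was at the start of the episode above 0.025 m).
It also fails if it takes over 50 s, if anything falls off the work surface, if the arm or the gripper's body presses on something with over 40 N, if the wrist force passes 120 N, or if a joint passes its speed limit or range.

## Working session

There is one attempt and no reset: what is moved stays moved. The work goes in short steps, Python scripts to look and compute and a tool call to move; the robot and the scene stay as the last step left them, time stands still between calls to the robot, and variables do not carry over. Pictures are saved under pics/ and viewed, about 8 in all and at most 12, crops included, and the job is handed in when it is done.

Besides the shell and the picture viewer there is one more tool, called after "Call:" as name([rows], argument=value, ...), one row to a line, values as JSON. apply_moves: Moves the arm, as the interface text tells. Its arguments: {"type":"object","properties":{"fingers":{"type":"array","items":{"type":"number"}},"dp":{"type":"array","items":{"type":"array","items":{"type":"number"}}},"yaw":{"type":"array","items":{"type":"number"}}},"required":["fingers","dp","yaw"]}

```bash
mkdir -p pics
cat > h.py <<'E'
import numpy as np, cv2
from bench import *
def undist(im,px):
    K=im["mtx"];px=np.atleast_2d(np.asarray(px,float))
    d=(px-[K[0][2],K[1][2]])/[K[0][0],K[1][1]]
    u=d.copy()
    for _ in range(30): u=d/(1+im["k1"]*(u**2).sum(1,keepdims=True))
    return u
def rays(im,px):
    T=np.array(im["camera_from_world"]);R=T[:3,:3];c=-R.T@T[:3,3]
    u=undist(im,px);d=np.c_[u,np.ones(len(u))]@R
    return c,d/np.linalg.norm(d,axis=1,keepdims=True)
def onplane(im,px,z):
    c,d=rays(im,px);return c+d*((z-c[2])/d[:,2])[:,None]
def proj(im,P):
    T=np.array(im["camera_from_world"]);K=np.array(im["mtx"])
    q=np.atleast_2d(P)@T[:3,:3].T+T[:3,3];u=q[:,:2]/q[:,2:]
    u=u*(1+im["k1"]*(u**2).sum(1,keepdims=True));return u*[K[0][0],K[1][1]]+[K[0][2],K[1][2]]
E
python3 - <<'E'
from h import *
import pickle
for n in("top","side"):
    im=get_image(n);pickle.dump(im,open(n+".pkl","wb"));cv2.imwrite(f"pics/{n}0.png",im["color"])
    c,d=rays(im,[[256,192]]);print(n,c,d,im["k1"],im["mtx"])
print(read_state())
E
```

```text
top [ 447.64986291  -10.27251177 1643.73234306] [[ 0.04920134  0.0033429  -0.99878329]] -0.031731461806831826 [[430.86006897   0.         251.6547398 ]
 [  0.         430.86006897 190.68543924]
 [  0.           0.           1.        ]]
side [408.10831561 700.08010687 918.65113707] [[ 0.15647051 -0.6287175  -0.76172914]] -0.07045866195258871 [[370.06353977   0.         263.72024343]
 [  0.         370.06353977 191.64300258]
 [  0.           0.           1.        ]]
{'clock': 0.1, 'joints': array([-9.83444961e-01,  3.85487968e-01,  6.76693650e-03, -4.53602336e-04,
       -1.19400488e+00, -2.58599605e-01]), 'joint_vel': array([-4.03403573e-04, -2.68126323e-03,  3.39431811e-03,  1.45028853e-03,
       -3.87919066e-06,  1.22044240e-03]), 'joint_efforts': array([-5.75399317e-04, -3.93319166e+01,  1.88929528e+01,  4.19801071e+00,
       -2.57580992e-03,  5.18830461e-06]), 'position': array([ 201.76507887, -591.34573821,  403.72460076]), 'ee_rot': array([-1.63554051e-01,  9.86533880e-01,  9.66298776e-04, -2.03791354e-04]), 'contact_force': array([ 0.0911554 ,  0.1763641 , -0.17257406]), 'wrist_torque': array([ 0.00660653, -0.01193992,  0.01516744]), 'gripper_width': 85.44355693004394}
```

View pics/top0.png

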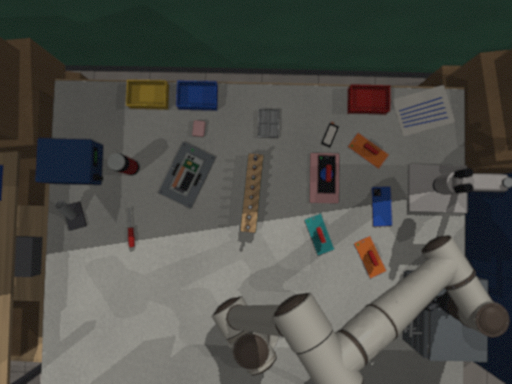

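View pics/side0.png

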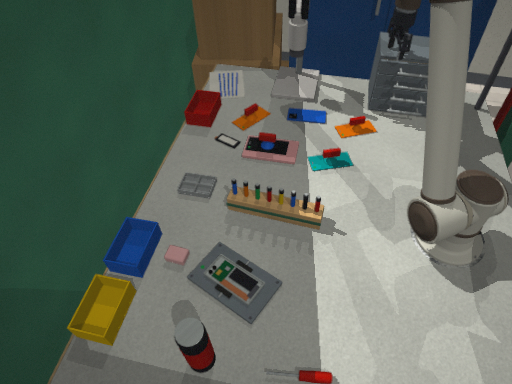

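The top view (up = +x, left = +y) shows the pad with the black display and red bar at about (324,177). The holder is at (187,174), with the rack between them at (251,192). Lookalikes for the display are orange (368,149), orange (370,257) and turquoise (319,235). The closed blue phone is at (382,206), and a small dark device lies at (330,134). The one wanted is the black panel on the pink pad. Next is a close crop of it and the phone.

Run:
```python
from h import *
import pickle
t=pickle.load(open("top.pkl","rb"))["color"];s=pickle.load(open("side.pkl","rb"))["color"]
f=lambda a,x,y,w,h:cv2.resize(a[y:y+h,x:x+w],(400,300),interpolation=cv2.INTER_CUBIC)
cv2.imwrite("pics/crop1.png",np.vstack([np.hstack([f(t,284,147,80,60),f(t,147,144,80,60)]),np.hstack([f(s,230,120,80,60),f(s,185,240,100,75)])]))
for n in("top","side"):
    im=pickle.load(open(n+".pkl","rb"))
    print(onplane(im,[[324,177],[187,174],[251,192]] if n=="top" else [[270,149],[235,281],[275,212]],14))
```

```text
[[ 591.32008468 -261.02440832   14.        ]
 [ 589.87759128  259.38969893   14.        ]
 [ 527.45567624   14.11250978   14.        ]]
[[ 587.84189909 -252.62366638   14.        ]
 [ 582.59253776  269.5329317    14.        ]
 [ 519.59744392   20.82758327   14.        ]]
```

View pics/crop1.png

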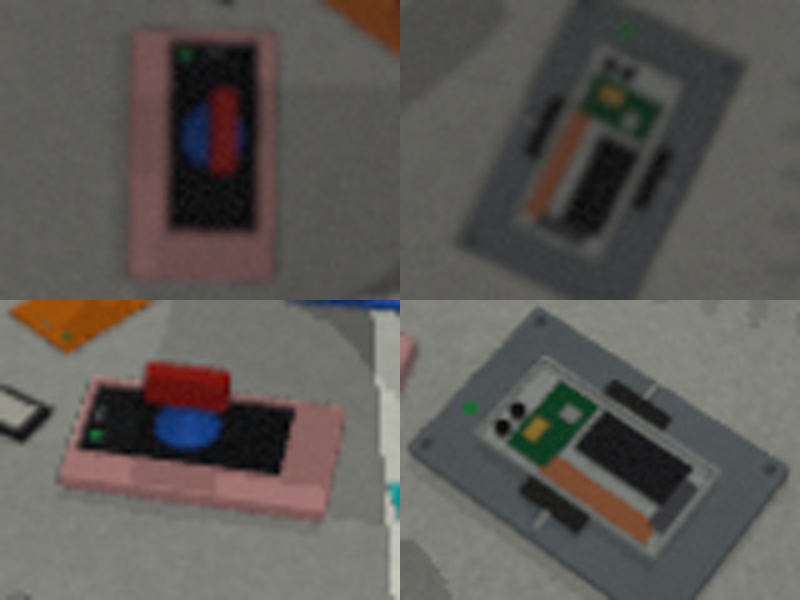

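The crop confirms the choice: a black panel with red bar and blue cup on the pink pad, its green dot at the far (+x) end. The phone's green dot and cameras are also at the +x end. I'll measure using ortho-rectified planes.

```bash
cat >> h.py <<'E'
def ortho(im,cx,cy,z,half=150,s=2):
    # s px per mm; column -> -y, row -> -x
    n=int(2*half*s);g=(np.arange(n)+.5)/s-half
    X=cx-g[:,None]+0*g;Y=cy-g[None,:]+0*g[:,None]
    m=proj(im,np.c_[X.ravel(),Y.ravel(),np.full(X.size,z)]).reshape(n,n,2).astype(np.float32)
    return cv2.remap(im["color"],m[...,0],m[...,1],cv2.INTER_CUBIC)
def rect(mask,cx,cy,half=150,s=2):
    mask=cv2.morphologyEx(mask.astype(np.uint8)*255,cv2.MORPH_CLOSE,np.ones((25,25)))
    mask=cv2.morphologyEx(mask,cv2.MORPH_OPEN,np.ones((21,21)))
    cs,_=cv2.findContours(mask,cv2.RETR_EXTERNAL,cv2.CHAIN_APPROX_NONE)
    c=max(cs,key=cv2.contourArea)[:,0,:]
    p=np.c_[cx+half-(c[:,1]+.5)/s,cy+half-(c[:,0]+.5)/s].astype(np.float32)
    r=cv2.minAreaRect(p);b=cv2.boxPoints(r)
    e=b[1]-b[0],b[2]-b[1];e=max(e,key=np.linalg.norm);e=e*np.sign(e[0])
    M=cv2.moments(p.reshape(-1,1,2));mc=np.array([M["m10"],M["m01"]])/M["m00"]
    mu=.5*np.arctan2(2*M["mu11"],M["mu20"]-M["mu02"])
    return dict(c=np.round(r[0],1),size=np.round(sorted(r[1]),1),yaw=round(float(np.arctan2(e[1],e[0])),4),mom=np.round(mc,1),myaw=round(float(mu),4),area=round(M["m00"]**.5,1)),mask
E
python3 - <<'E'
from h import *
import pickle
tiles=[]
for n in("top","side"):
    im=pickle.load(open(n+".pkl","rb"))
    for nm,cx,cy,z in(("disp",590,-260,19),("pad",590,-260,14),("plate",588,262,12),("tray",588,262,21)):
        o=ortho(im,cx,cy,z);f=o.astype(int);b,g,r=f[...,0],f[...,1],f[...,2];mx=f.max(2)
        hsv=cv2.cvtColor(o,cv2.COLOR_BGR2HSV)
        if nm=="disp": m=((mx<45)|(b>r+30)|((g>r+20)&(g>b+10)))
        if nm=="pad": m=(r>g+18)&(abs(b-g)<25)
        if nm=="plate": m=(b>r+7)&(mx<150)
        if nm=="tray":
            m=~((b>r+7)&(abs(g-r)<25)&(mx<150)); 
        if nm in("disp","pad"): m[:, :120]=0; m[:,480:]=0
        if nm=="disp": m[:150]=0;m[450:]=0
        if nm=="tray":
            m[:120]=0;m[480:]=0
        R,mk=rect(m,cx,cy);print(n,nm,R)
        o[cv2.morphologyEx(mk,cv2.MORPH_GRADIENT,np.ones((3,3)))>0]=(0,255,255)
        tiles.append(cv2.resize(o,(200,200)))
cv2.imwrite("pics/o1.png",np.vstack([np.hstack(tiles[:4]),np.hstack(tiles[4:])]))
E
```

```text
top disp {'c': array([ 599. , -268.7]), 'size': array([ 64. , 131.5]), 'yaw': 0.0, 'mom': array([ 597.1, -266.6]), 'myaw': 0.022, 'area': 81.1}
top pad {'c': array([ 589.2, -261.5]), 'size': array([109.5, 188. ]), 'yaw': 0.0, 'mom': array([ 571.2, -252.2]), 'myaw': 0.1612, 'area': 98.7}Traceback (most recent call last):
  File "<stdin>", line 18, in <module>
  File "h.py", line 29, in rect
    c=max(cs,key=cv2.contourArea)[:,0,:]
      ~~~^^^^^^^^^^^^^^^^^^^^^^^^
ValueError: max() iterable argument is empty
```

Run:
```python
from h import *
import pickle
P=dict(disp=(640,-265,19),disp2=(545,-275,19),padlow=(510,-260,14),padside=(590,-215,14),bar=None,
 plate_c=(588,205,12),plate_t=(670,225,12),plate_b=(500,290,12),bench1=(480,200,0),bench2=(620,140,0),benchP=(700,-260,0),benchP2=(590,-340,0))
for n in("top","side"):
    im=pickle.load(open(n+".pkl","rb"));g=cv2.GaussianBlur(im["color"],(3,3),0)
    for k,p in P.items():
        if p: u=proj(im,p)[0];print(n,k,u.round().astype(int),g[int(round(u[1])),int(round(u[0]))])
```

```text
top disp [325 164] [16 16 20]
top disp2 [328 189] [17 15 16]
top padlow [323 198] [ 76  77 103]
top padside [312 177] [ 76  77 104]
top plate_c [201 175] [45 44 42]
top plate_t [197 153] [61 59 57]
top plate_b [178 197] [62 60 57]
top bench1 [202 203] [89 93 94]
top bench2 [219 167] [91 96 97]
top benchP [324 149] [92 96 97]
top benchP2 [344 178] [82 87 87]
side disp [256 144] [23 24 22]
side disp2 [283 145] [18 18 17]
side padlow [292 150] [ 96  98 137]
side padside [267 156] [ 96  98 138]
side plate_c [239 260] [56 56 53]
side plate_t [209 261] [84 82 77]
side plate_b [264 294] [85 84 77]
side bench1 [277 268] [121 128 127]
side bench2 [234 241] [124 132 130]
side benchP [240 146] [124 132 129]
side benchP2 [274 136] [ 16  19 114]
```

```bash
cat > m.py <<'E'
from h import *
import pickle
tiles=[]
C={"top":(47,77),"side":(58,105)}
for n in("top","side"):
    im=pickle.load(open(n+".pkl","rb"))
    res={}
    for nm,cx,cy,z in(("pad",590,-260,14),("disp",590,-260,19),("plate",588,262,12),("tray",588,262,21)):
        o=ortho(im,cx,cy,z);f=cv2.GaussianBlur(o,(5,5),0).astype(int);b,g,r=f[...,0],f[...,1],f[...,2]
        td,tp=C[n]
        if nm=="pad": m=(r>g+14)&(abs(b-g)<12)
        if nm=="disp": m=(f.max(2)<td*1.1)|((b>r+20)&(b>50))|((g<td)&(r<90))|((g>r+10)&(g>b+10)); m&=pad>0
        if nm=="plate": m=g<tp
        if nm=="tray":
            m=((g>C[n][1]*.98)|(r>b+15)|(g>r+12))
            m&=cv2.erode(pm,np.ones((45,45)))>0
        m=m.astype(np.uint8)
        if nm=="pad":
            R,pad=rect(m,cx,cy);hull=cv2.convexHull(cv2.findNonZero(pad));pad=cv2.fillConvexPoly(pad*0,hull,255)
        if nm=="tray": m=cv2.morphologyEx(m,cv2.MORPH_CLOSE,np.ones((61,61)))
        R,mk=rect(m,cx,cy)
        if nm=="plate":
            pm=cv2.fillConvexPoly(mk*0,cv2.convexHull(cv2.findNonZero(mk)),255)
        print(n,nm,R)
        o[cv2.morphologyEx(mk,cv2.MORPH_GRADIENT,np.ones((3,3)))>0]=(0,255,255)
        tiles.append(cv2.resize(o,(200,200),interpolation=cv2.INTER_AREA))
cv2.imwrite("pics/o1.png",cv2.convertScaleAbs(np.vstack([np.hstack(tiles[:4]),np.hstack(tiles[4:])]),alpha=1.5))
E
python3 m.py
```

```text
top pad {'c': array([ 589.2, -261.5]), 'size': array([111.5, 190. ]), 'yaw': 0.0, 'mom': array([ 577.1, -256.4]), 'myaw': 0.073, 'area': 111.0}
top disp {'c': array([ 603. , -268.5]), 'size': array([ 67.5, 143.5]), 'yaw': 0.0, 'mom': array([ 602.5, -268.4]), 'myaw': 0.0075, 'area': 97.0}
top plate {'c': array([589.5, 260.7]), 'size': array([147.3, 227. ]), 'yaw': -0.425, 'mom': array([589.5, 260.4]), 'myaw': -0.41, 'area': 178.9}
top tray {'c': array([631.2, 302.4]), 'size': array([187.8, 192.6]), 'yaw': 0.4815, 'mom': array([627.5, 318.1]), 'myaw': 1.2591, 'area': 142.8}
side pad {'c': array([ 587. , -267.2]), 'size': array([147. , 190.5]), 'yaw': 0.0, 'mom': array([ 578. , -254.5]), 'myaw': -0.0772, 'area': 122.5}
side disp {'c': array([ 601.2, -264.8]), 'size': array([ 70.7, 145.1]), 'yaw': 0.0047, 'mom': array([ 600.4, -263.2]), 'myaw': 0.0172, 'area': 98.1}
side plate {'c': array([587.5, 266.1]), 'size': array([144.8, 226.5]), 'yaw': -0.4227, 'mom': array([587.3, 265.9]), 'myaw': -0.4213, 'area': 178.5}
side tray {'c': array([616.5, 282.8]), 'size': array([215.3, 223.7]), 'yaw': 0.248, 'mom': array([639.8, 290.8]), 'myaw': -0.1682, 'area': 165.2}
```

View pics/o1.png

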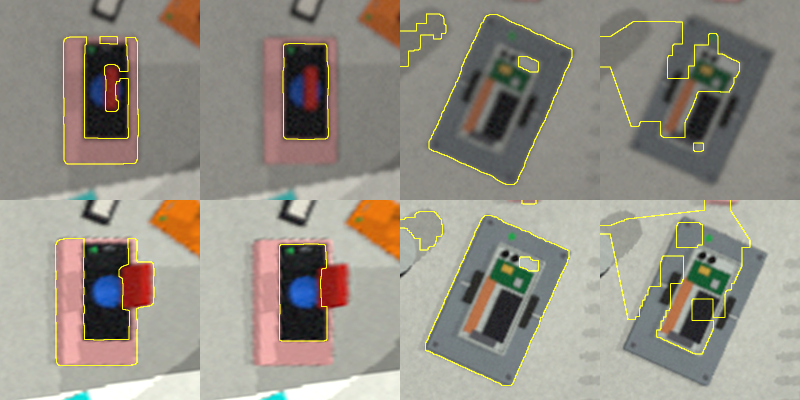

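The display and plate outlines fit well in both views: display 67×144 mm and plate about 145×227 mm, slightly inflated by visible side faces. Next I cross-check with the red bar across two views.

```bash
cat > bar.py <<'E'
from h import *
import pickle
L=[]
for n,roi in(("top",(300,150,350,205)),("side",(250,125,300,160))):
    im=pickle.load(open(n+".pkl","rb"));x0,y0,x1,y1=roi
    c=im["color"][y0:y1,x0:x1].astype(float);w=np.clip(c[...,2]-1.6*np.maximum(c[...,0],c[...,1])-15,0,None)
    m=(w>w.max()*.25).astype(np.uint8);k,l,st,ce=cv2.connectedComponentsWithStats(m)
    i=1+np.argmax(st[1:,4]);px=ce[i]+[x0,y0]
    print(n,px,st[i]); L.append(rays(im,px))
    if n=="top":
        ys,xs=np.nonzero(l==i);P=onplane(im,np.c_[xs+x0,ys+y0],70);print(P.min(0),P.max(0),P.mean(0),"yaw",cv2.fitLine(P[:,:2].astype(np.float32),cv2.DIST_L2,0,.01,.01).ravel())
(c1,d1),(c2,d2)=L;d1,d2=d1[0],d2[0]
t=np.linalg.lstsq(np.c_[d1,-d2],c2-c1,rcond=None)[0];a,b=c1+t[0]*d1,c2+t[1]*d2
print("mid",(a+b)/2,"gap",np.linalg.norm(a-b))
E
python3 bar.py
```

```text
top [328.42424242 172.51515152] [26 15  6 17 66]
[ 571.98333709 -277.49780324   70.        ] [ 631.0539023  -259.06592033   70.        ] [ 603.27454213 -268.32962484   70.        ] yaw [ 9.9998266e-01 -5.8946023e-03  6.0327454e+02 -2.6832962e+02]
side [267.09090909 136.91735537] [  9   8  17   9 121]
mid [ 603.54711963 -271.42660661   52.16017768] gap 2.969882833455748
```

Call:
apply_moves([
  [4,3.2,0],
  [8,6.5,0],
  [12,9.7,0],
  [16,13,0],
  [20,16.2,0],
  [24,19.4,0],
  [28,22.7,0],
  [32,26,0],
  [36,29.2,0],
  [40,32.4,0],
], fingers=[0,0,0,0,0,0,0,0,0,0], yaw=[-2,-4,-6,-8,-10,-12,-14,-16,-18,-18.8])

```text
clock: 1.1
position: [591.5, -274.9, 403.3]
ee_rot: [0.0, 1.0, 0.001, -0.0]
contact_force: [0.9, -0.8, 1.3]
gripper_width: 85.5
```

Call:
apply_moves([
  [1.15,0.65,-2],
  [1.15,0.65,-4],
  [1.15,0.65,-6],
  [1.15,0.65,-8],
  [1.15,0.65,-10],
  [1.15,0.65,-10],
  [1.15,0.65,-10],
  [1.15,0.65,-10],
], fingers=[0.5,0.5,0.5,0.5,0.5,0.5,0.5,0.5], yaw=[0,0,0,0,0,0,0,0])

```text
clock: 1.9
position: [603.3, -268.6, 304.7]
ee_rot: [-0.0, 1.0, 0.001, 0.001]
contact_force: [0.3, 0.1, 0.3]
gripper_width: 42.7
```

Call:
apply_moves([
  [0,0,0],
  [0,0,0],
  [0,0,0],
  [0,0,0],
  [0,0,0],
], fingers=[0.75,0.75,0.75,0.75,0.75], yaw=[0,0,0,0,0])

```text
clock: 2.4
position: [603.3, -268.6, 304.8]
ee_rot: [-0.0, 1.0, 0.001, 0.001]
contact_force: [-0.2, 0.7, -0.0]
gripper_width: 21.3
```

Call:
apply_moves([
  [0,0,0],
  [0,0,0],
  [0,0,0],
  [0,0,0],
], fingers=[0.8,0.8,0.8,0.8], yaw=[0,0,0,0])

```text
clock: 2.8
position: [603.4, -268.6, 304.7]
ee_rot: [-0.0, 1.0, 0.001, 0.001]
contact_force: [-0.2, 0.0, 0.3]
gripper_width: 17.0
```

Call:
apply_moves([
  [0,0,0],
  [0,0,0],
  [0,0,0],
  [0,0,0],
], fingers=[0.5,0.5,0.5,0.5], yaw=[0,0,0,0])

```text
clock: 3.2
position: [603.3, -268.6, 304.7]
ee_rot: [-0.0, 1.0, 0.001, 0.001]
contact_force: [0.1, 0.5, -0.2]
gripper_width: 42.7
```

Call:
apply_moves([
  [0,0,-1.5],
  [0,0,-3],
  [0,0,-4.5],
  [0,0,-6],
  [0,0,-7],
  [0,0,-8],
  [0,0,-8.7],
  [0,0,-9.2],
  [0,0,-9.2],
], fingers=[0.5,0.5,0.5,0.5,0.5,0.5,0.5,0.5,0.5], yaw=[0,0,0,0,0,0,0,0,0])

```text
clock: 4.1
position: [603.2, -268.6, 212.1]
ee_rot: [0.0, 1.0, 0.001, 0.0]
contact_force: [-0.7, 0.7, -0.4]
gripper_width: 42.6
```

Call:
apply_moves([
  [0,0,0],
  [0,0,0],
  [0,0,0],
  [0,0,0],
  [0,0,0],
  [0,0,0],
], fingers=[0.7,0.75,0.77,0.79,0.79,0.79], yaw=[0,0,0,0,0,0])

```text
clock: 4.7
position: [603.3, -268.5, 212.2]
ee_rot: [0.0, 1.0, 0.001, 0.0]
contact_force: [-0.3, 0.2, 0.3]
gripper_width: 17.8
```

Run:
```python
from h import *
import pickle
im=get_image("side");pickle.dump(im,open("side1.pkl","wb"))
cv2.imwrite("pics/s1.png",cv2.resize(im["color"][85:175,220:340],(800,600),interpolation=cv2.INTER_CUBIC))
s=read_state();print(s["position"],s["contact_force"],s["gripper_width"])
```

```text
[ 603.26251439 -268.53292683  212.17839912] [0.33263417 0.24833977 0.09980366] 17.873689338692976
```

View pics/s1.png

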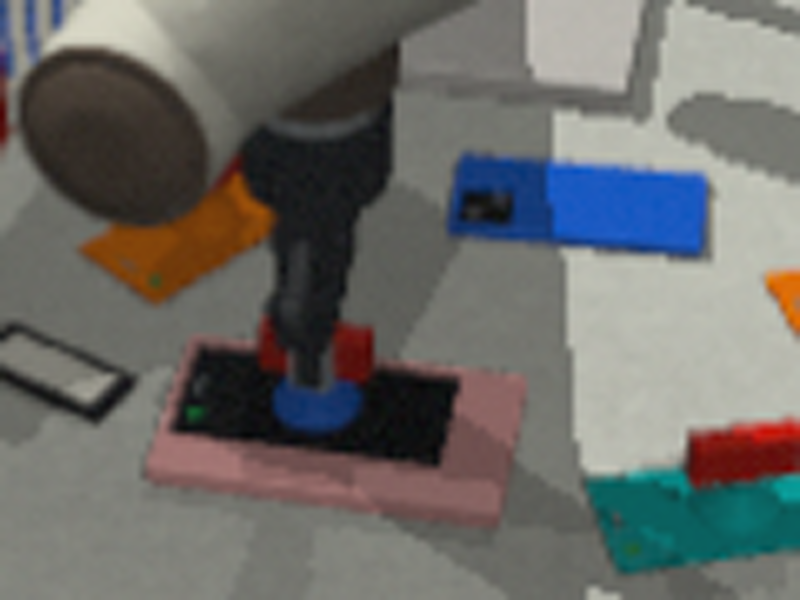

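The finger stands near the bar's middle (bar columns 262–372, finger about 311) and clears the cup. I'll close in small steps and watch the opening.

Call:
apply_moves([
  [0,0,0],
  [0,0,0],
  [0,0,0],
  [0,0,0],
], fingers=[0.81,0.82,0.82,0.82], yaw=[0,0,0,0])

```text
clock: 5.15
position: [603.3, -268.5, 212.2]
ee_rot: [-0.0, 1.0, 0.001, 0.0]
contact_force: [0.1, 0.7, 0.5]
gripper_width: 15.7
```

Call:
apply_moves([
  [0,0,0],
  [0,0,0],
  [0,0,0],
], fingers=[0.83,0.83,0.83], yaw=[0,0,0])

```text
clock: 5.45
position: [603.3, -268.5, 212.3]
ee_rot: [-0.0, 1.0, 0.001, 0.0]
contact_force: [-0.4, 1.4, 1.0]
gripper_width: 15.2
```

Call:
apply_moves([
  [0,0,0.3],
  [0,0,0.7],
  [0,0,1.2],
  [0,0,2.0],
  [0,0,2.0],
  [0,0,2.0],
], fingers=[0.83,0.83,0.83,0.83,0.83,0.83], yaw=[0,0,0,0,0,0])

```text
clock: 6.05
position: [603.3, -268.5, 232.8]
ee_rot: [0.0, 1.0, 0.001, 0.001]
contact_force: [0.2, 0.2, -2.1]
gripper_width: 15.6
```

Run:
```python
from h import *
import pickle
im=get_image("side");pickle.dump(im,open("side2.pkl","wb"))
cv2.imwrite("pics/s2.png",cv2.resize(im["color"][85:175,220:340],(800,600),interpolation=cv2.INTER_CUBIC))
s=read_state();print(s["position"],s["contact_force"],s["wrist_torque"],s["gripper_width"])
```

```text
[ 603.18806404 -268.45667156  232.37458632] [ 0.04356941  0.05966485 -1.39612194] [ 0.03412576 -0.01794781 -0.00408941] 15.424963344091536
```

View pics/s2.png

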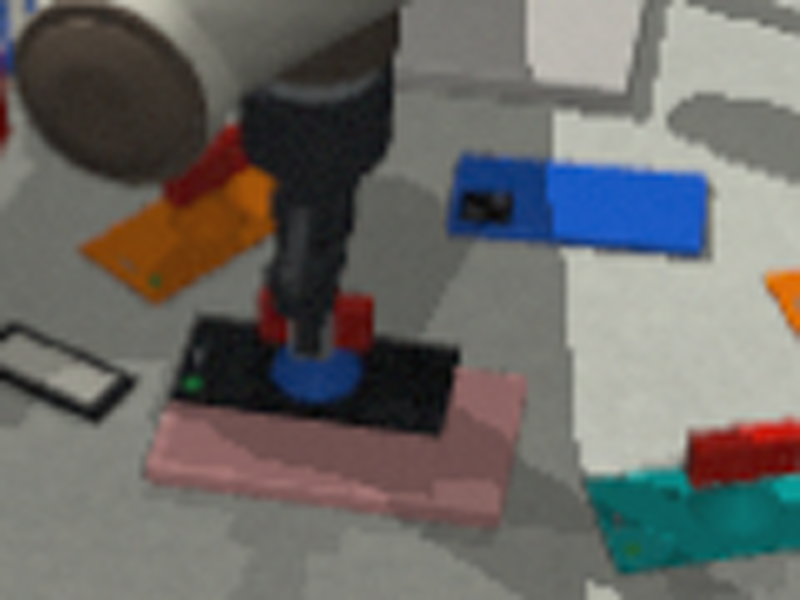

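Held level, with the underside clear of the pad and about 1.4 N of load. Now I lift higher and then carry it across.

Call:
apply_moves([
  [0,0,0.7],
  [0,0,2],
  [0,0,3.5],
  [0,0,5],
  [0,0,6.5],
  [0,0,8],
  [0,0,9.5],
  [0,0,11],
  [0,0,12],
  [0,0,12],
], fingers=[0.83,0.83,0.83,0.83,0.83,0.83,0.83,0.83,0.83,0.83], yaw=[0,0,0,0,0,0,0,0,0,0])

```text
clock: 7.1
position: [603.4, -268.6, 355.0]
ee_rot: [-0.0, 1.0, 0.0, 0.002]
contact_force: [-0.4, 0.3, -0.6]
gripper_width: 15.8
```

Run:
```python
from h import *
import pickle
im=get_image("side");pickle.dump(im,open("side3.pkl","wb"))
cv2.imwrite("pics/s3.png",cv2.resize(im["color"][40:240,200:350],(600,800))[::1,:][:600])
s=read_state();print(s["position"],s["contact_force"],s["wrist_torque"],s["gripper_width"])
```

```text
[ 603.13431921 -268.42217817  353.48520487] [ 0.44335189 -0.26512571 -1.90571484] [-0.04646014  0.05451758 -0.00840374] 15.158983164203953
```

View pics/s3.png

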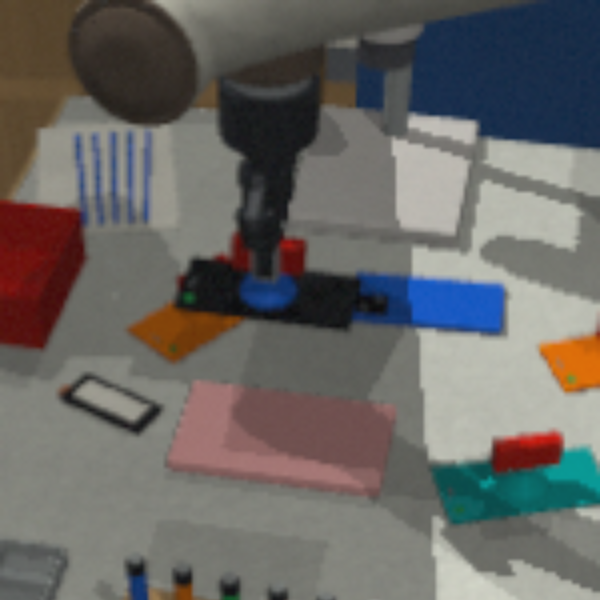

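The display hangs level in the gripper at about (265,290) of the crop, well above the bare pad. Next is the traverse: total dx −13 mm, dy +530 mm, yaw −24°.

Call:
apply_moves([
  [0,1,0],
  [0,2.5,0],
  [0,4.5,0],
  [0,7,0],
  [0,9.5,0],
  [0,12,0],
  [0,14.5,0],
  [0,17,0],
  [0,19.5,0],
  [0,22,0],
], fingers=[0.83,0.83,0.83,0.83,0.83,0.83,0.83,0.83,0.83,0.83], yaw=[0,0,0,-1,-2,-3,-4,-5,-6,-7])

```text
clock: 8.15
position: [602.6, -46.2, 352.8]
ee_rot: [0.061, 0.998, 0.001, 0.001]
contact_force: [0.5, 0.4, -0.7]
gripper_width: 15.8
```

Call:
apply_moves([
  [-0.1,2.5,0],
  [-0.2,5,0],
  [-0.3,7.5,0],
  [-0.4,10,0],
  [-0.5,12.5,0],
  [-0.6,15,0],
  [-0.7,17.5,0],
  [-0.8,20,0],
  [-0.9,22.5,0],
  [-1,25,0],
], fingers=[0.83,0.83,0.83,0.83,0.83,0.83,0.83,0.83,0.83,0.83], yaw=[-1,-2,-3,-4,-5,-6,-7,-8,-9,-10])

```text
clock: 9.15
position: [591.5, 205.8, 352.1]
ee_rot: [0.148, 0.989, 0.0, 0.0]
contact_force: [0.4, 0.6, -0.7]
gripper_width: 15.7
```

Call:
apply_moves([
  [-0.1,2,0],
  [-0.2,3.7,0],
  [-0.2,5,-1],
  [-0.2,5.6,-2.5],
  [-0.2,5.6,-4.5],
  [-0.2,5.6,-6],
  [-0.2,5.6,-6.5],
  [-0.2,5.6,-6.5],
], fingers=[0.83,0.83,0.83,0.83,0.83,0.83,0.83,0.83], yaw=[-1,-3,-5,-7.1,-7.1,-7.1,-7.1,-7.1])

```text
clock: 9.95
position: [588.8, 262.3, 286.0]
ee_rot: [0.208, 0.978, -0.001, -0.001]
contact_force: [0.4, 0.4, -0.9]
gripper_width: 15.6
```

Run:
```python
from h import *
import pickle
v=[]
for n,c in(("top",(147,144,227,204)),("side",(170,190,290,280))):
    im=get_image(n);pickle.dump(im,open(n+"4.pkl","wb"));x0,y0,x1,y1=c
    v.append(cv2.resize(im["color"][y0:y1,x0:x1],(400,300),interpolation=cv2.INTER_CUBIC))
im=pickle.load(open("top.pkl","rb"))
cv2.imwrite("pics/v4.png",np.hstack(v))
s=read_state();print(s["position"],s["ee_rot"],2*np.degrees(np.arctan2(s["ee_rot"][0],s["ee_rot"][1])),s["contact_force"],s["gripper_width"])
```

```text
[589.50263111 262.28944926 287.82766678] [2.08247693e-01 9.78075826e-01 5.29390851e-04 5.44639282e-04] 24.039371646110805 [ 0.61148379  0.24281736 -0.74830258] 15.41631114855586
```

View pics/v4.png

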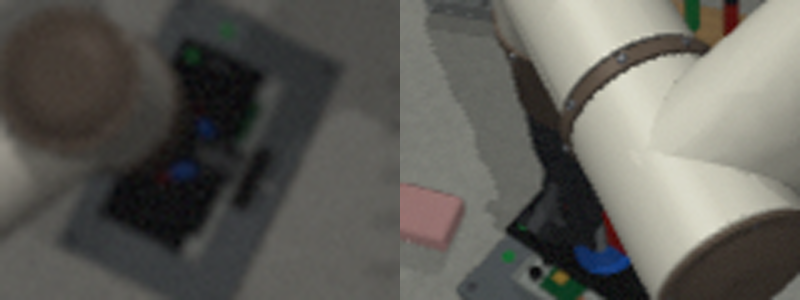

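The top view shows the display over the phone with its green dot next to the holder's. Its right side and both end edges are visible; the side view is mostly blocked by the arm. I lower to about 24 mm above the rim and measure display against plate in the same picture.

Call:
apply_moves([
  [0,0,-1],
  [0,0,-2.5],
  [0,0,-3.8],
  [0,0,-4.5],
  [0,0,-4.5],
  [0,0,-4.5],
], fingers=[0.83,0.83,0.83,0.83,0.83,0.83], yaw=[0,0,0,0,0,0])

```text
clock: 10.65
position: [589.8, 262.4, 243.0]
ee_rot: [0.208, 0.978, 0.001, 0.001]
contact_force: [-0.1, 0.1, -1.6]
gripper_width: 15.7
```

```bash
cat > n.py <<'E'
from h import *
import pickle,sys
s=read_state();p=s["position"];print(p.round(1),2*np.degrees(np.arctan2(s["ee_rot"][0],s["ee_rot"][1])),s["contact_force"].round(1),s["gripper_width"])
ims=[get_image("top") for _ in range(6)]
im=dict(ims[0]);im["color"]=np.mean([i["color"] for i in ims],0).round().astype(np.uint8);pickle.dump(im,open("top5.pkl","wb"))
im0=pickle.load(open("top.pkl","rb"))
yaw=-.4205;zt=p[2]-198+5
def aligned(im,z,half=130,s=4):   # image up = bay x, left = bay y, centred at TCP xy
    n=half*2*s;g=(np.arange(n)+.5)/s-half;U=-g[:,None]+0*g;V=-g[None,:]+0*g[:,None]
    X=p[0]+U*np.cos(yaw)-V*np.sin(yaw);Y=p[1]+U*np.sin(yaw)+V*np.cos(yaw)
    m=proj(im,np.c_[X.ravel(),Y.ravel(),np.full(X.size,z)]).reshape(n,n,2).astype(np.float32)
    return cv2.remap(im["color"],m[...,0],m[...,1],cv2.INTER_CUBIC)
a=aligned(im,zt);b=aligned(im0,21);c=aligned(im0,12)
for k,i in zip("abc",(a,b,c)): cv2.imwrite(f"al_{k}.png",i)
t=[cv2.convertScaleAbs(cv2.resize(i[120:920,220:820],(399,532),interpolation=cv2.INTER_AREA),alpha=1.8) for i in(a,b)]
cv2.imwrite("pics/v5.png",np.hstack(t))
E
python3 n.py
```

```text
[589.8 262.4 243. ] 24.02969835230579 [-0.1  0.1 -1.6] 15.651540314968193
```

View pics/v5.png

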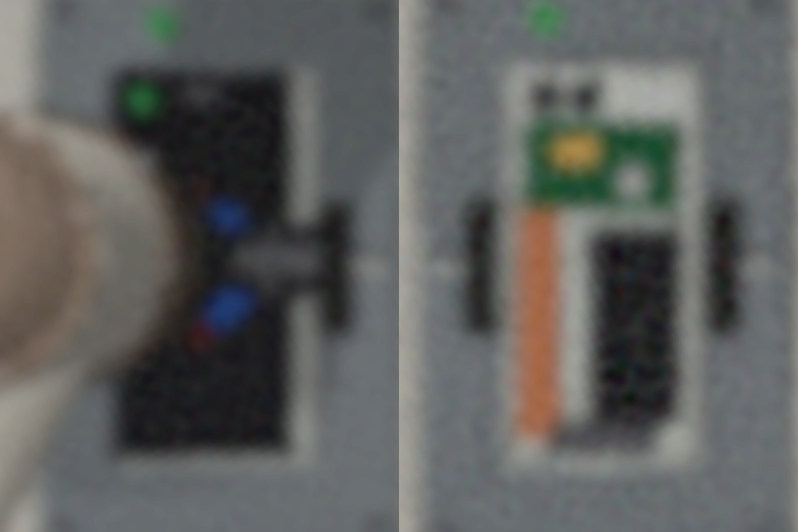

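In the aligned views the display spans columns 118–288 and rows 72–450, against the tray's 105–301 and 65–468. So the sideways centre matches, and the display sits about 2 mm too far toward +x. I refine this with edge profiles.

```bash
cat > e.py <<'E'
import cv2,numpy as np
a=cv2.imread("al_a.png").astype(float).mean(2);b=cv2.imread("al_b.png").astype(float).mean(2);c=cv2.imread("al_c.png").astype(float).mean(2)
# full-res index from view px: row=120+v*800/532, col=220+u*600/399
R=lambda v:int(120+v*800/532);C=lambda u:int(220+u*600/399)
def edge(prof,lo,hi):
    q=prof[lo:hi];lvl=(np.median(q[:12])+np.median(q[-12:]))/2;s=np.sign(q-lvl);i=np.nonzero(np.diff(s))[0]
    i=i[np.argmin(abs(i-len(q)/2))];return 130-(lo+i+(lvl-q[i])/(q[i+1]-q[i])+.5)/4
def grad(prof,lo,hi):
    g=abs(np.gradient(cv2.GaussianBlur(prof.reshape(-1,1),(1,9),0).ravel()))[lo:hi];return 130-(lo+(g**2*np.arange(len(g))).sum()/(g**2).sum()+.5)/4
rows=lambda im,v0,v1:im[R(v0):R(v1)].mean(0);cols=lambda im,u0,u1:im[:,C(u0):C(u1)].mean(1)
for f in(edge,grad):
  try:
    T=[f(cols(a,u,u+25),R(55),R(88)) for u in(170,200,230,255)];B=[f(cols(a,u,u+25),R(435),R(468)) for u in(140,170,200,230,255)]
    Rr=[f(rows(a,v,v+25),C(275),C(297)) for v in(110,150,350,400)];L=[f(rows(a,v,v+10),C(105),C(131)) for v in(82,90,400,420)]
    print(f.__name__,"disp T",np.round(T,1),"B",np.round(B,1),"R",np.round(Rr,1),"L",np.round(L,1))
    tT=[f(cols(b,u,u+20),R(55),R(75)) for u in(230,255)];tB=[f(cols(b,u,u+30),R(457),R(480)) for u in(120,150,230,260)]
    tR=[f(rows(b,v,v+30),C(290),C(312)) for v in(80,120,160,350,400)];tL=[f(rows(b,v,v+30),C(95),C(113)) for v in(80,120,160,350,400)]
    print("tray T",np.round(tT,1),"B",np.round(tB,1),"R",np.round(tR,1),"L",np.round(tL,1))
  except Exception as x: print(f.__name__,x)
E
python3 e.py
```

```text
edge disp T [73.4 73.4 72.6 72.8] B [-70.3 -70.1 -69.4 -69.5 -69.5] R [-32.5 -32.8 -32.8 -32.6] L [31.8 32.1 30.8 31.2]
tray T [75.7 75.5] B [-76.  -77.8 -77.2 -76.1] R [-37.8 -38.3 -38.6 -38.7 -38.2] L [36.1 36.1 36.3 36.7 36.4]
grad disp T [73.4 73.4 72.1 72.5] B [-70.6 -70.3 -69.4 -69.6 -69.4] R [-32.9 -33.5 -33.4 -33.1] L [32.6 32.6 31.1 31.3]
tray T [75.5 75.1] B [-76.4 -75.9 -76.7 -76.2] R [-37.4 -38.7 -39.  -38.9 -38.4] L [36.  36.3 37.  37.8 37. ]
```

Call:
apply_moves([
  [-0.1,0,-0.3],
  [-0.2,0.05,-0.6],
  [-0.2,0.05,-0.9],
  [-0.2,0.05,-1.15],
  [-0.2,0.05,-1.35],
  [-0.2,0.05,-1.35],
  [-0.2,0.05,-1.35],
], fingers=[0.83,0.83,0.83,0.83,0.83,0.83,0.83], yaw=[0,0,0,0,0,0,0])

```text
clock: 11.65
position: [587.7, 262.9, 229.8]
ee_rot: [0.208, 0.978, 0.001, 0.001]
contact_force: [-0.3, -0.0, -0.8]
gripper_width: 15.7
```

```bash
sed -i 's#pics/v5#pics/v6#' n.py; python3 n.py; python3 e.py
python3 - <<'E'
from h import *
v=cv2.imread("pics/v6.png");im=get_image("side")["color"]
cv2.imwrite("pics/v6.png",np.hstack([v[:,:399],cv2.resize(im[190:325,165:290],(401,532),interpolation=cv2.INTER_CUBIC)]))
E
```

```text
[587.7 262.9 229.8] 24.034227122431936 [-0.3 -0.  -0.8] 15.710961148970606
edge disp T [72.3 72.7 72.2 72.4] B [-70.3 -69.9 -69.6 -69.7 -69.8] R [-32.5 -32.6 -32.4 -32.4] L [31.8 32.  31.  30.7]
tray T [76. 76.] B [-75.8 -76.3 -76.2 -75.5] R [-37.8 -38.2 -38.5 -38.6 -37.9] L [36.1 36.3 36.5 36.9 36.7]
grad disp T [72.1 72.7 71.6 71.7] B [-70.7 -70.1 -69.7 -69.7 -69.7] R [-32.6 -33.  -32.5 -32.4] L [32.5 32.7 31.1 30.9]
tray T [76.2 76.3] B [-75.6 -76.4 -76.5 -74.8] R [-37.2 -38.4 -39.1 -38.8 -38. ] L [36.2 36.8 37.4 37.9 37.6]
```

View pics/v6.png

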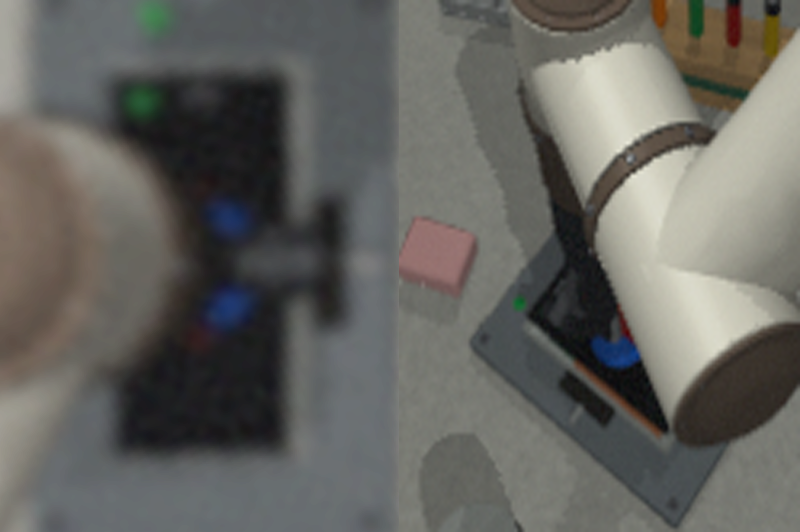

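Run:
```python
import cv2,numpy as np
b=cv2.imread("al_b.png").astype(float).mean(2);a=cv2.imread("al_a.png").astype(float).mean(2)
def at(im,x,y0,y1): # mean over y band at x (bay coords, TCP-centred)
    r=int(round((130-x)*4-.5));return im[r-2:r+3,int((130-y1)*4):int((130-y0)*4)].mean()
def aty(im,y,x0,x1):
    c=int(round((130-y)*4-.5));return im[int((130-x1)*4):int((130-x0)*4),c-2:c+3].mean()
print("T x:lum",[(x,round(at(b,x,-34,-8))) for x in range(84,66,-1)])
print("B",[(x,round(at(b,x,-34,-22))) for x in range(-84,-66)],[(x,round(at(b,x,10,34))) for x in range(-84,-66)])
print("R",[(y,round(aty(b,y,45,72))) for y in range(-46,-30)])
print("L",[(y,round(aty(b,y,45,72))) for y in range(46,30,-1)])
print("dT",[(x,round(at(a,x,-28,5))) for x in range(80,66,-1)]);print("dB",[(x,round(at(a,x,-28,20))) for x in range(-80,-62)])
```

```text
T x:lum [(84, 57), (83, 57), (82, 58), (81, 60), (80, 62), (79, 65), (78, 69), (77, 73), (76, 76), (75, 80), (74, 83), (73, 85), (72, 87), (71, 89), (70, 90), (69, 91), (68, 92), (67, 92)]
B [(-84, 60), (-83, 60), (-82, 60), (-81, 60), (-80, 60), (-79, 60), (-78, 62), (-77, 63), (-76, 65), (-75, 67), (-74, 70), (-73, 72), (-72, 74), (-71, 76), (-70, 77), (-69, 79), (-68, 80), (-67, 81)] [(-84, 60), (-83, 60), (-82, 60), (-81, 60), (-80, 61), (-79, 62), (-78, 63), (-77, 65), (-76, 67), (-75, 69), (-74, 70), (-73, 72), (-72, 72), (-71, 73), (-70, 73), (-69, 72), (-68, 71), (-67, 70)]
R [(-46, 58), (-45, 58), (-44, 58), (-43, 58), (-42, 59), (-41, 60), (-40, 62), (-39, 65), (-38, 68), (-37, 72), (-36, 75), (-35, 78), (-34, 80), (-33, 80), (-32, 80), (-31, 79)]
L [(46, 60), (45, 60), (44, 59), (43, 59), (42, 59), (41, 60), (40, 61), (39, 62), (38, 64), (37, 67), (36, 69), (35, 72), (34, 74), (33, 76), (32, 76), (31, 76)]
dT [(80, 52), (79, 53), (78, 53), (77, 52), (76, 51), (75, 48), (74, 44), (73, 40), (72, 36), (71, 32), (70, 28), (69, 25), (68, 23), (67, 22)]
dB [(-80, 59), (-79, 58), (-78, 58), (-77, 57), (-76, 56), (-75, 55), (-74, 52), (-73, 49), (-72, 45), (-71, 41), (-70, 36), (-69, 31), (-68, 27), (-67, 23), (-66, 20), (-65, 17), (-64, 16), (-63, 15)]
```

Half-level edges: tray centre at (+1.0, −0.7) mm and display centre at (+0.95, −0.6) mm, both relative to the tool, so they match within about 0.5 mm. One last check is the height, from the display's near corner in the side view.

Run:
```python
from h import *
s=read_state();p=s["position"];im=get_image("side");y=-.4205
for u,v in((74,33.4),):
    X=p[0]+u*np.cos(y)-v*np.sin(y);Y=p[1]+u*np.sin(y)+v*np.cos(y)
    for z in(21,26,31.8,36.8): print(z,proj(im,[X,Y,z]).round(1))
X=p[0]+76*np.cos(y)-36.4*np.sin(y);Y=p[1]+76*np.sin(y)+36.4*np.cos(y);print("rim corner",proj(im,[X,Y,21]).round(1))
print("seen approx 205.8,270.7", s["joint_vel"].round(4),p,s["clock"])
```

```text
21 [[204.5 271.9]]
26 [[204.3 271. ]]
31.8 [[204. 270.]]
36.8 [[203.8 269.1]]
rim corner [[203.3 272.3]]
seen approx 205.8,270.7 [ 0.0008  0.0003 -0.0006  0.0001 -0.0008  0.0004] [587.61333598 262.83086219 229.98443315] 12.0
```

```bash
python3 -c "
from bench import *
print(job_done())"
```

```text
the job is handed in; nothing more can be done
None
```

I gripped the display by its red bar, lifted it off the pad and carried it over the rack with its underside at about 154 mm. It is now held still above the open phone, green dot to green dot. The job is handed in; no verdict is reported.

**Last checks:**
- **Alignment:** the display and phone-tray centres agree within about 0.5 mm in the top view. The plate-outline fit differs from the tray centre by about 1.6 mm. I saw no measurable yaw error, with edges good to about 0.3 mm over 75 mm.
- **Height:** the tool height puts the underside about 11 mm above the rim. The side view agrees only weakly, because the arm hides most of the display and the two cameras differ by a few mm in y.
- **Grip and rest:** the arm was at rest with about 1 N of load still hanging. The grip force cannot be read, so I kept it low by stopping the fingers about 1 mm past contact.

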